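# Mark the next tool handle in the cross-hole jig

## Robot

A 6-joint arm with a two-finger parallel gripper is mounted at the origin on a cart in front of the work surface, level with it; the furniture and walls round the work are solid. World frame = base frame: x ahead of the robot, y to its left, z up, the work surface at z = 0. Lengths are in m, angles in rad, forces in N, time in s.
With the tool pointing down it reaches from about 0.325 to 0.775 m from the base axis. Payload 9.3 kg.
Tool frame: the origin (TCP) lies at the very end of the fingers, on their centre line; the grasp point (between the pads) lies env.hold_point_z behind it (env.hold_point_z is the distance from the TCP to the grasp point, in m); z points along the fingers, y is the direction in which the jaws open and shut (so a half turn about z gives the same grasp; the last joint's range is limited). The gripper opens to 85 mm and grips with 20 to 120 N. Pads are 22 mm wide; open, the fingers measure 114 mm over their backs; the gripper's body (76 mm by 85 mm) begins 54 mm behind the grasp point. The pads swing forward as they close: fully open they stand 13 mm farther back than shut.
Start: joints at [1.026, 0.259, 0.021, 1.334, 0, 1.418], TCP at [0.21, 0.508, 0.2] pointing down, gripper open.
Joint ranges: [-3.04, 3.04], [-0.91, 1.82], [-1.04, 1.36], [-1.92, 1.95], [-1.52, 1.45], [-3.14, 3.14]. Speed limits (rad/s): [2.22, 2.22, 2.79, 3.14, 3.14, 3.14].

## Interface

Orientations are given as a 3x3 rotation matrix whose columns are the frame's x, y, z axes.
In Python, from cell import env gives the robot as it stands. The module is installed in compiled form; this text tells all that it offers. Calls block until the motion is done:
- env.movep(position, orientation): joint-space move of the TCP to a pose.
- env.move_straight(position, max_speed=0.15, rot=None, stop_force=None): straight line of the TCP; rot=None keeps the orientation; max_speed is the mean speed in m/s. With stop_force (N) it stops when the force on the tool has changed by that much, and returns True; else False.
- env.movej(angles): joint-space move.
- env.set_gripper(opening, strength=None): finger opening in m; strength is the grip in N (None keeps the last); returns when the fingers have stopped.
- env.sleep(seconds).
- env.ik(position, orientation): joint angles nearest the present ones, or None.
- env.observe(): the state.
- env.camera(name): name is "side" or "top"; returns the picture (400x640x3 uint8, red, green, blue); there is no depth.
- env.camera_model(name): a dict with "camera_matrix" (3x3 intrinsics, pixels), "D" ([k1, k2, p1, p2, k3] as OpenCV has them; the pictures are not rectified), "origin" and "orientation" of the camera in the world. Camera axes: x right, y down, z forward; pixel columns grow to the right and rows downward; lengths in m; the calibration is good to about 2 mm. A picture is of the moment at which its call begins. camera_model takes no time and is no camera call.
A pose or a line that the arm cannot do raises env.IKError and nothing moves.
- env.hand_in(): hands the job in, once; it reports no verdict.
Trained networks look in the newest picture that a camera, given by its name, has taken for a name from the list of things; names that differ only in an ending like _2 or _b are one class to them, and where a whole thing is asked for, a point or a joint stands for the part that bears it (a point fixed in the world has none). Each returns a list of dicts, best first, with "p" (0 to 1); they miss things now and then, are a little off and sometimes report something else, mostly with a low value. They report only what shows in the picture. A call takes as long as a camera call.
- env.search_frame(thing, camera): "at" ([x, y, z] in m, in the coordinates of the camera as it stood for that picture, good to about 4 mm: the middle of the surface that is visible of it).
- env.silhouettes(thing, camera): "region" (400x640 bool, what is visible of it).
- env.spot_point(thing, camera): "at" ([x, y, z] in m, in the coordinates of the camera as it stood for that picture, good to about 4 mm: a listed point, or the origin of a listed thing).
The state is a dict: "time_s": time; "joints": joint angles; "joint_vel": joint speeds; "tau": joint torques, N m; "position": TCP position; "orientation": TCP orientation; "ft_force": force on the tool from outside, world axes, zero at the start; "ft_torque": the same for the moment, N m; "width": finger opening in m.
Only numpy, scipy, OpenCV 4.12 (cv2) and the standard library are available. Lean on these libraries where they do the work, as an engineer would, in place of code of your own. Each camera call takes 0.05 s, during which the arm holds its last target. There are 200 camera calls.

## Task

The handle lying in the marking jig is done: draw it back from under the punch bridge and lay it in the shallow tray. Then lay the handle that stands on the bench on its side in the jig's V saddles in its place, its butt pushed home against the end stop, and press the sprung punch fully down to mark it, letting it come up again. Leave the glue bottle, oil can and nail jar standing where they are.

Things in the scene. Friction and masses are not known exactly. Their poses are not given: they have to be found in the camera images.
- handle_next: The next handle, at the start standing upright on its butt: turned wooden handle 150 mm long: pale cylinder, 36 mm diameter for 112 mm from its flat butt (two dark rings near it), short neck, then a brass ferrule, 25 mm diameter, over the last 22 mm. Origin at the centre of the butt's face; z axis along the handle towards the ferrule.
- handle_done: The finished handle, at the start lying in the jig, butt within 3 mm of the stop: turned wooden handle 150 mm long: pale cylinder, 36 mm diameter for 112 mm from its flat butt (two dark rings near it), short neck, then a brass ferrule, 25 mm diameter, over the last 22 mm. Origin at the centre of the butt's face; z axis along the handle towards the ferrule.
- next_mid (a point): Point on the axis of the standing (next) handle, 75 mm from the butt.
- done_mid (a point): Point on the axis of the finished handle, 75 mm from the butt.
- jig: Cross-hole marking jig fixed to the bench: plywood board 232 x 110 x 18 mm carrying V saddles, an end stop and a punch bridge. Origin on the bench under the board, x along the cradle towards the stop, z up. A handle that is home lies along x, butt to +x against the stop, axis 55.5 mm and top 73.5 mm above the bench.
- jig_stop (a point): Centre of the end stop (a wooden block 60 mm wide, 70 mm high): on its flat face, at jig x = +100 mm, on the axis of a handle that lies home. Axes as the jig's.
- cradle_gap (a point): Axis of the cradle at jig x = -31 mm, the middle of the 94 mm gap where fingers can straddle a handle down to the board. 90 degree V saddles, 60 mm wide, at jig x = +56 to +100 (with a flared lead-in) and +10 to +22 mm (tops 50.5 mm high) carry a handle that is home; one at -96 to -84 mm (top 53 mm) is cut for the ferrule of one drawn back 35 to 65 mm.
- bridge (a point): Middle of the aluminium bridge's cross bar over the cradle, 103 mm above the bench: the bridge spans jig x = +70 to +86 mm; bar 96 to 110 mm high and 96 mm wide, posts at jig y = +-37 to 47 mm, punch nose hanging to 84 mm height. A handle can only be slid in or out under it along the cradle, not lowered or lifted there.
- punch (a joint): Travel of the sprung punch in the bridge: 0 up (rest), 0.012 m fully down; it springs back, 4 N at the start and 9 N at the bottom.
- punch_top (a point): Centre of the top of the punch's round black push knob (28 mm diameter), 140 mm above the bench with the punch up; it moves with the punch, straight down.
- tray: Shallow open plywood tray, 200 x 120 x 24 mm outside, walls and floor 6 mm thick, fixed to the bench; origin under its centre, x along its length.
- glue_bottle: White glue bottle with a pointed nozzle cap, 63 mm diameter, 198 mm high, standing on the bench; origin at the centre of its base.
- oil_can: Green oil can standing on the bench: round body of 68 mm diameter, 80 mm high, its axis at x = -21 mm, and a thin spout that rises from its top and slants along x, at 100 mm height over x = -10 mm, its end 143 mm high at x = +55 mm. Origin at bench level, spout towards its x.
- nail_jar: Clear jar of nails, 66 mm diameter, 68 mm high, standing on the bench; origin at the centre of its base.

How it is judged:
On the way, in this order (a step that is already met when the one before it is completed fails the run):
1. the finished handle lies in the tray, let go (x of done_mid in the frame of tray between -0.085 and 0.085 m and y of done_mid in the frame of tray between -0.05 and 0.05 m and z of done_mid in the frame of tray between 0 and 0.032 m and angle between handle_done's own z axis and vertical between 1.4 and 1.74 rad and contact force between the fingers and handle_done below 0.1 N and linear speed of handle_done below 0.05 m/s), for 0.2 s.
2. the next handle lies in the saddles, its butt home against the stop (within 4 mm) (x of handle_next in the frame of jig_stop between -0.004 and 0.002 m and y of handle_next in the frame of jig_stop between -0.003 and 0.003 m and z of handle_next in the frame of jig_stop between -0.003 and 0.003 m and angle between the z axis of handle_next and the x axis of jig, either way round below 0.05 rad), for 0.2 s.
3. the punch is pressed fully down (at least 11 of 12 mm) with the handle home and let go (all of step 2 and value of joint punch above 0.011 m and contact force between the fingers and handle_next below 0.1 N), for 0.1 s.
At the end, for the whole second after the job is handed in: The finished handle lies flat inside the tray; the next handle lies in the V saddles in line with the cradle (within 3 mm and 0.05 rad), its butt within 4 mm of the stop; the punch is up again; bottle, can and jar stand upright within 30 mm of where they stood; all at rest (all of step 2 and x of done_mid in the frame of tray between -0.085 and 0.085 m and y of done_mid in the frame of tray between -0.05 and 0.05 m and z of done_mid in the frame of tray between 0 and 0.032 m and angle between handle_done's own z axis and vertical between 1.4 and 1.74 rad and distance of each of glue_bottle, oil_can, nail_jar from where it was at the start of the episode below 0.03 m and angle between each of glue_bottle, oil_can, nail_jar's own z axis and vertical below 0.15 rad and value of joint punch below 0.002 m and linear speed of each of handle_next, handle_done below 0.02 m/s); the robot touches nothing.
It fails at once if the glue bottle, oil can or nail jar is knocked over or shifted by more than 30 mm (distance of any of glue_bottle, oil_can, nail_jar from where it was at the start of the episode above 0.03 m or angle between any of glue_bottle, oil_can, nail_jar's own z axis and vertical above 0.3 rad).
It also fails if it takes over 67 s, if anything falls off the work surface, if the arm or the gripper's body presses on something with over 40 N, if the wrist force passes 120 N, or if a joint passes its speed limit or range.

## Working session

There is one attempt and no reset: what is moved stays moved. The work goes in short steps, each a Python script; the robot and the scene stay as the last script left them, time stands still between calls to the robot, and variables do not carry over. Pictures are saved under pics/ and viewed, about 8 in all and at most 12, crops included, and the job is handed in when it is done.

```bash
mkdir -p pics
cat > h.py <<'E'
import numpy as np, cv2
from cell import env
def w(p,c):
    m=env.camera_model(c); return np.array(m["orientation"])@np.array(p)+np.array(m["origin"])
def pt(n,c,f="spot_point"):
    return [(round(r["p"],2),w(r["at"],c).round(4)) for r in getattr(env,f)(n,c)[:2]]
def snap(c,n):
    im=env.camera(c); cv2.imwrite(f"pics/{n}.png",im[:,:,::-1]); return im
E
python3 - <<'E'
from h import *
print(env.hold_point_z,env.observe()["orientation"])
for c in("top","side"):
    snap(c,c+"0"); m=env.camera_model(c); print(c,m["origin"],m["orientation"],m["camera_matrix"],m["D"])
    for n in["next_mid","handle_next","done_mid","handle_done","jig","jig_stop","cradle_gap","bridge","punch_top","tray","glue_bottle","oil_can","nail_jar"]: print(n,pt(n,c))
print(env.observe()["time_s"])
E
```

```text
0.0187 [[-9.24230278e-01  3.81834912e-01 -7.02560641e-04]
 [ 3.81835505e-01  9.24229554e-01 -1.17376494e-03]
 [ 2.01142877e-04 -1.35309169e-03 -9.99999064e-01]]
top [0.43649344 0.23812527 0.95677513] [[-0.02577733 -0.9982236   0.0537138 ]
 [-0.99900867  0.02377238 -0.03763704]
 [ 0.03629327 -0.05463074 -0.99784682]] [[390.37607694   0.         320.61488103]
 [  0.         390.37607694 201.94910728]
 [  0.           0.           1.        ]] [-0.02091945  0.          0.          0.          0.        ]
next_mid [(0.81, array([0.5306, 0.2624, 0.0799])), (0.62, array([0.5296, 0.1668, 0.0545]))]
handle_next [(0.7, array([0.5284, 0.2608, 0.0807])), (0.61, array([5.250e-01, 2.702e-01, 4.000e-04]))]
done_mid [(0.94, array([0.4963, 0.0932, 0.0596]))]
handle_done [(0.97, array([0.53  , 0.1623, 0.0575]))]
jig [(0.94, array([ 0.4952,  0.072 , -0.0019]))]
jig_stop [(0.72, array([0.5277, 0.1688, 0.0563]))]
cradle_gap [(0.76, array([0.4778, 0.0449, 0.0544]))]
bridge [(0.82, array([0.5236, 0.1437, 0.0998])), (0.73, array([0.6445, 0.2897, 0.003 ]))]
punch_top [(0.73, array([3.911e-01, 4.032e-01, 3.0
[... 839 characters left out ...]
, 0.0045])), (0.72, array([0.5211, 0.1499, 0.1439]))]
done_mid [(0.71, array([0.5006, 0.0994, 0.055 ]))]
handle_done []
jig [(0.68, array([0.4979, 0.0959, 0.0546])), (0.6, array([0.4875, 0.0756, 0.0006]))]
jig_stop [(0.9, array([0.5284, 0.1636, 0.0543]))]
cradle_gap [(0.75, array([0.4779, 0.0478, 0.0566]))]
bridge [(0.9, array([0.5185, 0.1468, 0.1034])), (0.21, array([0.5253, 0.2637, 0.076 ]))]
punch_top [(0.54, array([0.5229, 0.1519, 0.1439]))]
tray [(0.57, array([0.3654, 0.2461, 0.0021]))]
glue_bottle [(0.73, array([ 0.5702,  0.4204, -0.0058]))]
oil_can [(0.68, array([ 0.6437,  0.2952, -0.0011]))]
nail_jar [(0.6, array([0.3845, 0.4104, 0.0052])), (0.4, array([0.5196, 0.1466, 0.1045]))]
1.4
```

View pics/top0.png

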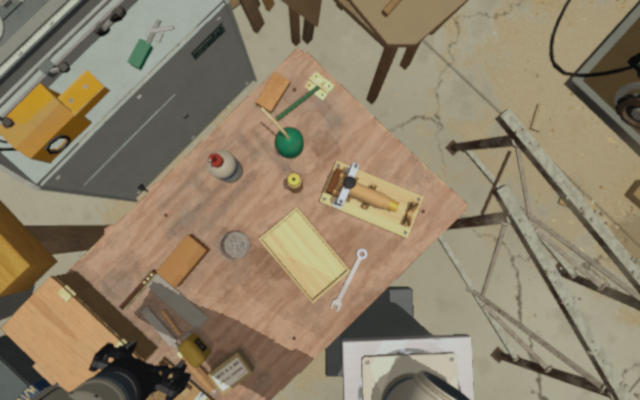

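View pics/side0.png

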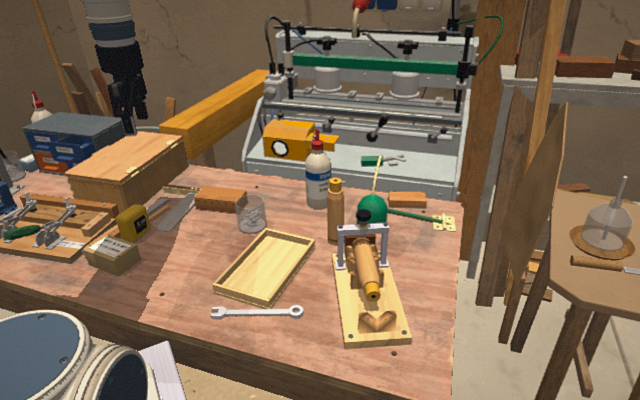

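The pictures match the network reports. In the top view the jig is at about (370,200), the tray at (303,255) and the standing handle at (293,181). The bottle is at (225,165), the can at (289,142) and the jar at (236,244). Next I'll refine the jig and tray poses and check reachability.

```bash
cat >> h.py <<'E'
def ray(uv,c,z):
    m=env.camera_model(c); K=np.array(m["camera_matrix"]); uv=np.array(uv,float).reshape(-1,1,2)
    n=cv2.undistortPoints(uv,K,np.array(m["D"],float)).reshape(-1,2)
    d=np.c_[n,np.ones(len(n))]@np.array(m["orientation"]).T; o=np.array(m["origin"])
    return o+d*((z-o[2])/d[:,2])[:,None]
def proj(P,c):
    m=env.camera_model(c); R=np.array(m["orientation"]).T
    return cv2.projectPoints(np.array(P,float).reshape(-1,1,3),cv2.Rodrigues(R)[0],-R@np.array(m["origin"]),np.array(m["camera_matrix"]),np.array(m["D"],float))[0].reshape(-1,2)
def rect2d(mask,c,z):
    cs,_=cv2.findContours(mask.astype(np.uint8),0,2); k=max(cs,key=cv2.contourArea)
    q=ray(k.reshape(-1,2),c,z)[:,:2]; return cv2.minAreaRect(q.astype(np.float32))
def R(z,y):  # tool z and jaw y -> matrix
    z=np.array(z,float)/np.linalg.norm(z); y=np.array(y,float); y-=z*(y@z); y/=np.linalg.norm(y)
    return np.column_stack([np.cross(y,z),y,z])
E
python3 - <<'E'
from h import *
from scipy.optimize import least_squares
obs=[(0,.4952,.072),(0,.4875,.0756),(-31,.4778,.0449),(-31,.4779,.0478),(78,.5236,.1437),(78,.5185,.1468),(78,.5233,.1486),(78,.5229,.1519),(100,.5277,.1688),(100,.5284,.1636)]
o=np.array(obs)
f=lambda p:np.r_[p[0]+o[:,0]/1e3*np.cos(p[2])-o[:,1],p[1]+o[:,0]/1e3*np.sin(p[2])-o[:,2]]
s=least_squares(f,[.49,.07,1.17],loss="soft_l1",f_scale=.003); print("jig",s.x,f(s.x).round(4))
im=snap("top","top1"); 
for c in("top",):
    r=env.silhouettes("tray",c); 
    for k in r[:2]: print("tray",k["p"],k["region"].sum(),rect2d(k["region"],c,.02))
    r=env.silhouettes("jig",c)
    for k in r[:2]: print("jig",k["p"],k["region"].sum(),rect2d(k["region"],c,.018))
x,y,a=s.x
B=[[x+u*np.cos(a)-v*np.sin(a),y+u*np.sin(a)+v*np.cos(a),.018] for u,v in[(.116,.055),(.116,-.055),(-.116,-.055),(-.116,.055)]]
A=[[x+u*np.cos(a),y+u*np.sin(a),.0735] for u in(.1,-.05)]
S=6; cr=cv2.resize(im[150:248,315:435],None,fx=S,fy=S,interpolation=2)[:,:,::-1].copy()
t=lambda P:((proj(P,"top")-[315,150]+.5)*S).astype(np.int32)
cv2.polylines(cr,[t(B)],True,(255,0,0),1); cv2.polylines(cr,[t(A)],False,(0,0,255),1); cv2.imwrite("pics/crop1.png",cr)
# IK
j=np.array([np.cos(a),np.sin(a),0]); n=np.array([-j[1],j[0],0]); O=np.array([x,y,0]); hz=env.hold_point_z
def tcp(g,Rm): return g+Rm[:,2]*hz
for th in(0,15,30,45,60):
    t=np.radians(th); z=-np.array([0,0,1])*np.cos(t)+j*np.sin(t); out=[]
    for sg in(1,-1):
        Rm=R(z,sg*n)
        out.append([env.ik(tcp(O+j*u+[0,0,h],Rm),Rm) is not None for u,h in((-.05,.0555),(-.003,.0555),(-.05,.2))])
    g=[]
    for yaw in range(-60,91,10):
        p=np.radians(yaw); hh=np.array([np.cos(p),np.sin(p),0]); zz=hh*np.cos(t)-np.array([0,0,1])*np.sin(t)
        for sg in(1,-1):
            Rm=R(zz,sg*np.array([-hh[1],hh[0],0])); H=np.array([.527,.266,.103])
            q=[env.ik(tcp(H+d,Rm),Rm) is not None for d in(np.zeros(3),-.1*zz,np.array([0,0,.15]))]
            if all(q): g.append((yaw,sg))
    print(th,out,g)
E
```

```text
jig [0.49055477 0.07490881 1.16995953] [-0.0046  0.0031  0.0007  0.0006 -0.0026  0.0025 -0.0023 -0.0019  0.0019
  0.0012  0.0029 -0.0007  0.0015 -0.0014  0.003  -0.0001 -0.0019 -0.0052
 -0.0018  0.0034]
tray 0.61 4333 ((0.36259907484054565, 0.24541956186294556), (0.2028196007013321, 0.12322600185871124), 38.79365158081055)
jig 0.88 3544 ((0.4940187633037567, 0.0778990387916565), (0.23479218780994415, 0.12058883905410767), 63.2518196105957)
jig 0.2 784 ((0.3906351625919342, 0.4115030765533447), (0.07577961683273315, 0.06876552850008011), 89.03936767578125)
0 [[True, True, True], [True, True, True]] []
15 [[True, True, True], [True, True, True]] [(-60, 1), (-60, -1), (-50, 1), (-50, -1), (-40, 1), (-40, -1), (-30, 1), (-30, -1), (-20, 1), (-20, -1), (70, 1), (70, -1), (80, 1), (80, -1), (90, 1), (90, -1)]
30 [[True, True, True], [True, True, True]] [(-60, 1), (-60, -1), (-50, 1), (-50, -1), (-40, 1), (-40, -1), (-30, 1), (-30, -1), (-20, 1), (-20, -1), (-10, 1), (-10, -1), (50, 1), (50, -1), (60, 1), (60, -1), (70, 1), (70, -1), (80, 1), (80, -1), (90, 1), (90, -1)]
45 [[True, True, True], [True, True, True]] [(-60, 1), (-60, -1), (-50, 1), (-50, -1), (-40, 1), (-40, -1), (-30, 1), (-30, -1), (-20, 1), (-20, -1), (-10, 1), (-10, -1), (0, 1), (0, -1), (10, 1), (10, -1), (20, 1), (20, -1), (30, 1), (30, -1), (40, 1), (40, -1), (50, 1), (50, -1), (60, 1), (60, -1), (70, 1), (70, -1), (80, 1), (80, -1), (90, 1), (90, -1)]
60 [[True, True, True], [True, True, True]] [(-60, 1), (-60, -1), (-50, 1), (-50, -1), (-40, 1), (-40, -1), (-30, 1), (-30, -1), (-20, 1), (-20, -1), (-10, 1), (-10, -1), (0, 1), (0, -1), (10, 1), (10, -1), (20, 1), (20, -1), (30, 1), (30, -1), (40, 1), (40, -1), (50, 1), (50, -1), (60, 1), (60, -1), (70, 1), (70, -1), (80, 1), (80, -1), (90, 1), (90, -1)]
```

View pics/crop1.png

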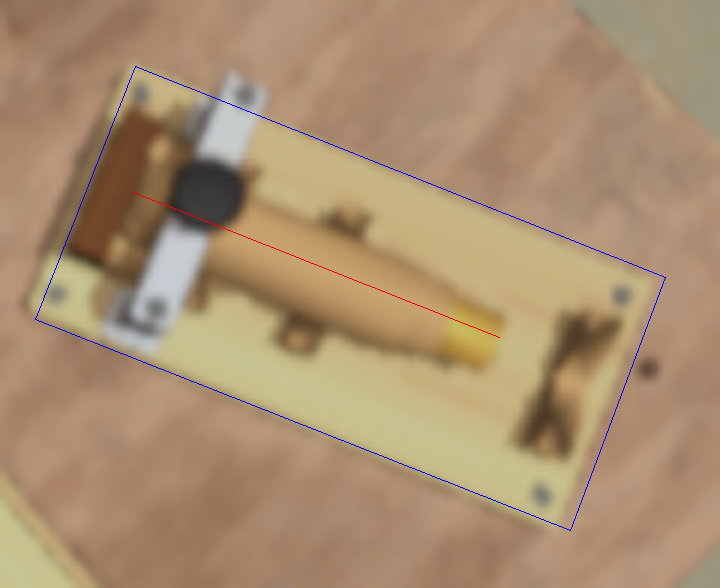

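The board outline fit lies within about 1–2 mm of the picture, and the handle axis agrees too. Now I'll draw the finished handle back and lay it in the tray.

```bash
cat >> h.py <<'E'
a=1.16996; O=np.array([.4906,.0749,0.]); j=np.array([np.cos(a),np.sin(a),0]); n=np.array([-j[1],j[0],0]); up=np.array([0,0,1.]); hz=env.hold_point_z
T=np.array([.3618,.2455,0.]); ta=np.radians(38.8); tx=np.array([np.cos(ta),np.sin(ta),0]); ty=np.array([-tx[1],tx[0],0])
def best(p,cands):
    q0=np.array(env.observe()["joints"]); s=[(np.abs(np.array(q)-q0).max(),i) for i,c in enumerate(cands) if (q:=env.ik(p,c)) is not None]
    return cands[min(s)[1]]
def st(*k):
    o=env.observe(); print(*k,"t",round(o["time_s"],2),"w",round(o["width"],4),"F",np.round(o["ft_force"],1),"p",np.round(o["position"],4),"j6",round(o["joints"][5],2))
E
python3 - <<'E'
from h import *
P=lambda u,z:O+j*u+up*z
Rm=best(P(-.005,.2),[R(-up,n),R(-up,-n)])
env.movep(P(-.005,.16),Rm); st("above")
print(env.move_straight(P(-.005,.0415),.15,stop_force=15)); st("down")
env.set_gripper(0,40); st("grip")
env.move_straight(P(-.053,.0415),.08); st("drawn")
env.set_gripper(.06)
env.move_straight(P(-.023,.0415),.1)
env.set_gripper(0,40); st("regrip")
env.move_straight(P(-.023,.15),.15); st("lift")
s=np.sign(Rm[:,1]@n); Rt=R(-up,s*ty)
env.movep(T+up*.13,Rt)
print(env.move_straight(T+up*.0125,.1,stop_force=8)); st("in tray")
snap("side","tray_side")
E
```

```text
above t 3.43 w 0.0853 F [-0.6 -0.8  1. ] p [0.4886 0.071  0.1601] j6 1.94
False
down t 4.38 w 0.0852 F [-0.4  0.2  0.5] p [0.4891 0.0705 0.0421] j6 1.94
grip t 5.14 w -0.0002 F [-0.1  0.3  2.9] p [0.4888 0.0703 0.0417] j6 1.94
drawn t 5.89 w 0.0001 F [0.  0.4 0.5] p [0.47   0.0259 0.0416] j6 1.85
regrip t 7.54 w 0.0 F [-0.2 -0.4  0. ] p [0.4816 0.0536 0.0415] j6 1.91
lift t 8.42 w -0.0001 F [0.3 0.3 0.7] p [0.4812 0.0538 0.1492] j6 1.91
False
in tray t 10.66 w -0.0005 F [0.7 0.1 0.4] p [0.3622 0.2456 0.013 ] j6 2.87
```

View pics/tray_side.png

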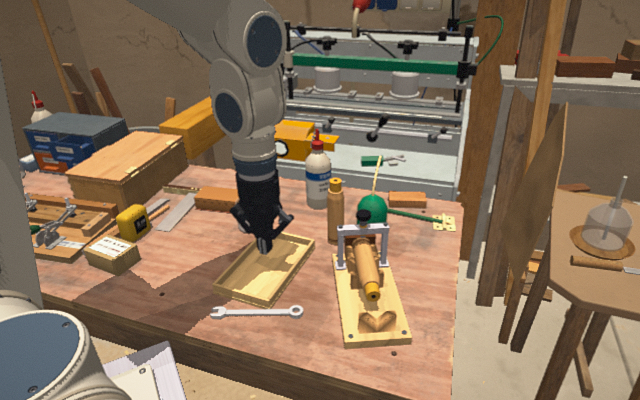

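The gripper closed on nothing: the width is 0 and the handle still lies in the jig at (368,270). The fingertips show at about (264,250). I'll compare that with where the TCP should project, then check the approach.

Run:
```python
from h import *
o=env.observe(); p=np.array(o["position"]); print("tip proj",proj([p,p+[0,0,.0187]],"side"),o["orientation"].round(3) if hasattr(o["orientation"],"round") else o["orientation"])
env.move_straight(p+[0,0,.12],.2)
env.set_gripper(.085)
P=lambda u,z:O+j*u+up*z
Rm=best(P(-.005,.2),[R(-up,n),R(-up,-n)])
env.movep(P(-.005,.16),Rm)
env.move_straight(P(-.005,.0415),.15,stop_force=15); st("down")
s=snap("side","dn_s"); t=snap("top","dn_t")
o=env.observe(); p=np.array(o["position"]); R0=np.array(o["orientation"])
print(proj([p,p+R0[:,1]*.0425,p-R0[:,1]*.0425],"side"),proj([p],"top"),R0.round(3))
print(pt("handle_done","side"),pt("done_mid","side"),pt("done_mid","top"))
a1=cv2.resize(s[200:350,290:430],None,fx=4,fy=4,interpolation=2)
cv2.imwrite("pics/dn.png",a1[:,:,::-1])
```

```text
tip proj [[267.34727998 264.16042436]
 [266.55271672 256.72249011]] [[ 0.779  0.627  0.001]
 [ 0.627 -0.779  0.   ]
 [ 0.001  0.    -1.   ]]
down t 14.07 w 0.0851 F [ 0.6 -0.   0.4] p [0.489  0.0707 0.0422] j6 1.94
[[369.76956249 283.26723248]
 [393.29932028 281.44827386]
 [346.05072498 285.10543246]] [[376.90121555 199.12105056]] [[ 0.39   0.921  0.002]
 [ 0.921 -0.39  -0.   ]
 [ 0.001  0.002 -1.   ]]
[(0.93, array([0.5331, 0.1639, 0.0553]))] [(0.9, array([0.4987, 0.0999, 0.053 ])), (0.5, array([ 0.5705,  0.423 , -0.0018]))] [(0.67, array([0.4976, 0.0941, 0.0573]))]
```

View pics/dn.png

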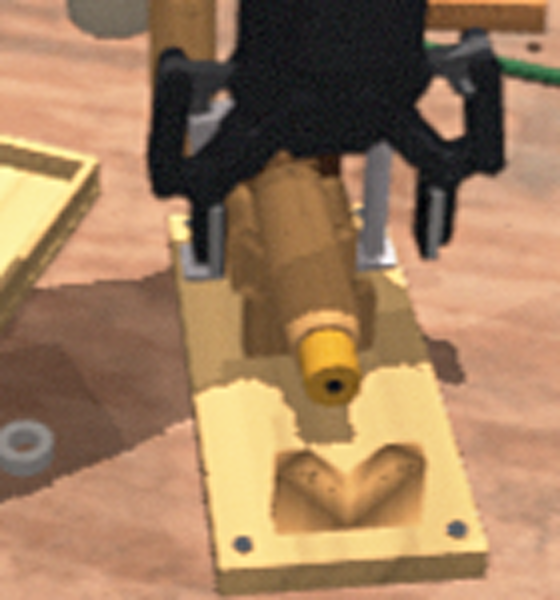

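In the side view both open fingertips (about (342,267) and (397,264)) sit roughly 12 px above their projected place, so the real tips are around 20 mm higher than reported. I'll measure it by touching the tray floor (z = 6 mm) gently.

Run:
```python
from h import *
P=lambda u,z:O+j*u+up*z
env.move_straight(P(-.005,.13),.2); env.set_gripper(0)
env.move_straight(P(-.065,.06),.2)
print(env.move_straight(P(-.065,.0),.03,stop_force=4)); st("board touch, expect .018")
s=snap("side","touch"); p=np.array(env.observe()["position"]); print(proj([p],"side"))
env.move_straight(P(-.065,.10),.2)
cv2.imwrite("pics/touchc.png",cv2.resize(s[200:350,290:430],None,fx=4,fy=4,interpolation=2)[:,:,::-1])
```

```text
False
board touch, expect .018 t 18.43 w 0.0002 F [ 0.3 -0.2 -0.5] p [4.653e-01 1.510e-02 1.000e-04] j6 1.82
[[374.94086237 325.61106357]]
```

View pics/touchc.png

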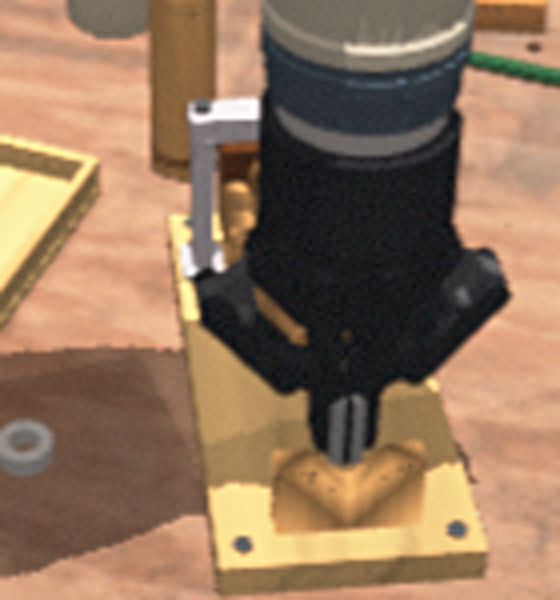

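The touch disagrees with the stated geometry: reported z is 0.000 with no contact on the 18 mm board. The tip shows at about (376,316) and projects to (375,326), so the tips end about 20 mm or more short of the reported TCP. I'll continue down to contact.

Run:
```python
from h import *
P=lambda u,z:O+j*u+up*z
env.move_straight(P(-.065,.004),.2)
print(env.move_straight(P(-.065,-.025),.02,stop_force=4)); st("touch, expect .018")
s=snap("side","touch2"); p=np.array(env.observe()["position"]); 
for d in(0,.02,.025,.03): print(d,proj([p+up*d],"side"))
env.move_straight(P(-.065,.08),.2)
```

```text
True
touch, expect .018 t 20.67 w -0.0001 F [-1.5 -0.   9. ] p [ 0.4651  0.0148 -0.0133] j6 1.82
0 [[374.56144921 331.28970777]]
0.02 [[375.06292817 323.0107348 ]]
0.025 [[375.19052365 320.90526695]]
0.03 [[375.31902882 318.78520641]]
```

Contact came at a reported z of about −0.013, so the true tip is about 31 mm short of the reported TCP along the tool. The other sightings roughly agree (44 mm open = 31 + 13, and about 35 mm in the tray). I'll correct for it and repeat, checking the grip width at each step.

```bash
cat >> h.py <<'E'
OFF=.031
def tc(tip,Rm): return np.array(tip)+Rm[:,2]*OFF   # true tip -> commanded TCP
def need(lo):
    if env.observe()["width"]<lo: st("NO GRIP"); raise SystemExit
E
python3 - <<'E'
from h import *
P=lambda u,z:O+j*u+up*(z-OFF)
Rm=best(P(-.005,.2),[R(-up,n),R(-up,-n)])
env.set_gripper(.085)
env.move_straight(P(-.005,.12),.25,rot=Rm)
env.move_straight(P(-.005,.0415),.15,stop_force=15); st("down")
env.set_gripper(0,40); st("grip"); need(.02)
env.move_straight(P(-.053,.0415),.08); st("drawn")
env.set_gripper(.06)
env.move_straight(P(-.023,.0415),.1)
env.set_gripper(0,40); st("regrip"); need(.02)
env.move_straight(P(-.023,.15),.2); st("lift"); need(.02)
s=np.sign(Rm[:,1]@n); Rt=R(-up,s*ty)
env.movep(tc(T+up*.09,Rt),Rt)
print(env.move_straight(tc(T+up*.0105,Rt),.1,stop_force=6)); st("in tray")
env.set_gripper(.06); snap("side","tray2"); st("rel")
env.move_straight(tc(T+up*.15,Rt),.25); st()
snap("side","t3"); snap("top","t3t")
print(pt("done_mid","side"),pt("handle_done","side"),pt("done_mid","top"),pt("next_mid","side"),pt("next_mid","top"),"T",T)
E
```

```text
down t 23.18 w 0.0846 F [0.3 0.2 0.2] p [0.4888 0.0698 0.011 ] j6 1.94
grip t 23.69 w 0.0346 F [-1.9 -0.7  5.1] p [0.4886 0.0704 0.011 ] j6 1.94
drawn t 24.44 w 0.0345 F [ 4.7 32.7  8.9] p [0.4715 0.0311 0.0116] j6 1.85
regrip t 25.59 w 0.0349 F [ 0.8 -1.4  0.5] p [0.4818 0.0533 0.0107] j6 1.91
lift t 26.28 w 0.0346 F [-0.1 -0.4 -2.3] p [0.4809 0.0537 0.118 ] j6 1.91
True
in tray t 27.78 w 0.0338 F [-0.1 -0.1 -1.2] p [0.3614 0.2444 0.0039] j6 2.87
rel t 28.21 w 0.0599 F [ 0.1  0.3 -0.5] p [0.3618 0.2453 0.0058] j6 2.87
t 28.82 w 0.0599 F [-0.7 -0.4 -0.4] p [0.3617 0.2455 0.1192] j6 2.87
[(0.61, array([0.3165, 0.2136, 0.0326]))] [(0.69, array([0.3788, 0.2554, 0.0243]))] [] [(0.65, array([0.5303, 0.2631, 0.0763])), (0.24, array([0.3659, 0.2438, 0.0025]))] [(0.61, array([0.5283, 0.2652, 0.0766]))] T [0.3618 0.2455 0.    ]
```

View pics/t3.png

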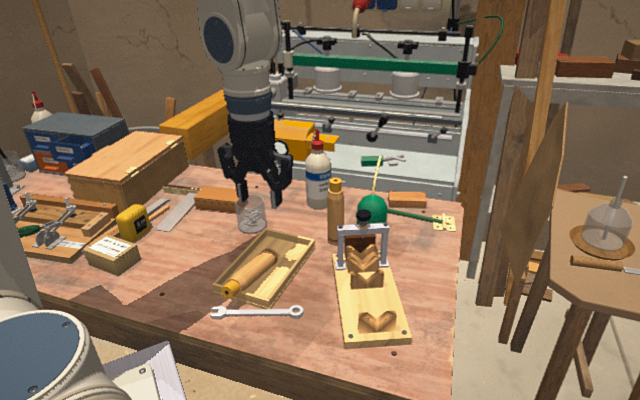

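The finished handle is in the tray but lies towards its near end: butt at about (270,257), ferrule at (231,290), possibly on the end wall. The network puts its middle at tray x ≈ −0.055. The 33 N at the end of the draw-back also needs explaining, so I'll check both views with projections drawn in.

Run:
```python
from h import *
t=cv2.imread("pics/t3t.png"); s=cv2.imread("pics/t3.png")
o=env.observe(); p=np.array(o["position"]); R0=np.array(o["orientation"])
tip=p-R0[:,2]*OFF
Tc=[T+tx*u+ty*v+up*.024 for u,v in((.1,.06),(.1,-.06),(-.1,-.06),(-.1,.06))]
def mk(im,c,x0,y0,w,h,S):
    cr=cv2.resize(im[y0:y0+h,x0:x0+w],None,fx=S,fy=S,interpolation=2); f=lambda P:((proj(P,c)-[x0,y0]+.5)*S).astype(np.int32)
    cv2.polylines(cr,[f(Tc)],True,(255,0,0),1)
    cv2.polylines(cr,[f([tip+R0[:,1]*.03,tip-R0[:,1]*.03])],False,(0,0,255),1)
    cv2.polylines(cr,[f([tip,tip-up*.12])],False,(0,255,0),1)
    return cr
A=mk(s,"side",195,140,130,180,3); B=mk(t,"top",225,190,130,180,3)
cv2.imwrite("pics/cmp.png",np.hstack([A,B]))
for c,im in(("top",0),("side",0)):
    env.camera(c)
    for k in env.silhouettes("handle_done",c)[:2]: print(c,round(k["p"],2),k["region"].sum(),rect2d(k["region"],c,.026))
```

```text
side 0.83 1162 ((0.3207443356513977, 0.22534772753715515), (0.15470623970031738, 0.04784908890724182), 29.743627548217773)
```

View pics/cmp.png

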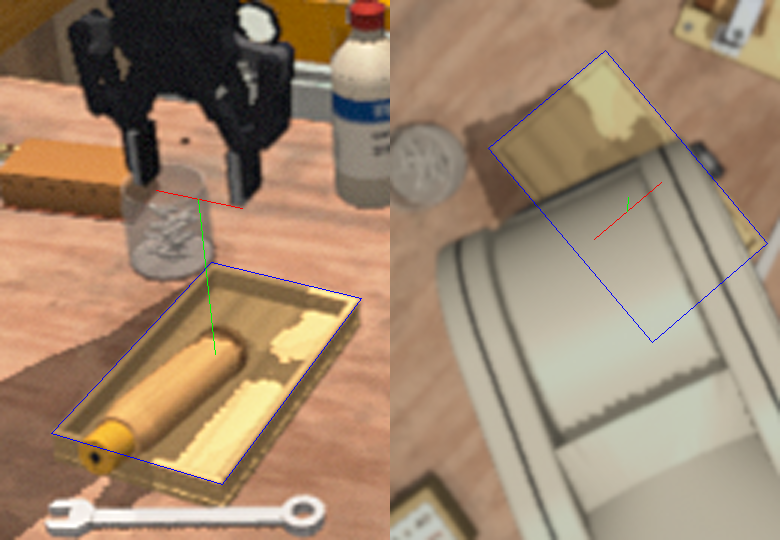

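In the side crop the tray outline and fingertip projection agree to about 5 mm, so the tool correction holds. The handle lies with its ferrule (crop (95,460)) on the end wall and its butt at (235,345) near the tray centre. I'll regrip it at its middle and shift it inward.

Run:
```python
from h import *
f=ray([226.7,293.3],"side",.036)[0]; b=ray([272,257],"side",.024)[0]
d=(f-b)[:2]; print("len",np.linalg.norm(d),"yaw",np.degrees(np.arctan2(-d[1],-d[0])),"tray xy",(b-T)@tx,(b-T)@ty,(f-T)@tx,(f-T)@ty)
h=np.r_[d/np.linalg.norm(d),0]; c=np.r_[b[:2],0]+h*.07; hp=np.array([-h[1],h[0],0])
Rg=best(tc(c+up*.09,R(-up,hp)),[R(-up,hp),R(-up,-hp)])
env.set_gripper(.07)
env.move_straight(tc(c+up*.09,Rg),.2,rot=Rg)
print(env.move_straight(tc(c+up*.016,Rg),.12,stop_force=12)); st("down")
env.set_gripper(0,50); st("grip"); need(.02)
env.move_straight(tc(c+up*.05,Rg),.12)
g=T+tx*.005; Rt=best(tc(g+up*.05,Rg),[R(-up,ty),R(-up,-ty)])
env.move_straight(tc(g+up*.05,Rt),.12,rot=Rt); st("over"); snap("side","over")
print(env.move_straight(tc(g+up*.012,Rt),.08,stop_force=6)); st("low")
env.set_gripper(.06); env.move_straight(tc(g+up*.16,Rt),.3); st()
s=snap("side","t4"); print(pt("done_mid","side"),pt("handle_done","side"))
a1=cv2.imread("pics/over.png")
cv2.imwrite("pics/c4.png",np.hstack([cv2.resize(x[140:320,195:325],None,fx=3,fy=3,interpolation=2) for x in(a1,s[:,:,::-1])]))
```

```text
len 0.13451490806379512 yaw 31.905101817158325 tray xy 0.01203469615510427 -0.005237914850093652 -0.12150740485530039 0.01091038998781831
False
down t 30.97 w 0.07 F [-0.6 -0.5  0.4] p [ 0.3158  0.2123 -0.0145] j6 2.95
grip t 31.38 w 0.0353 F [-1.2 -0.2  6. ] p [ 0.3156  0.2121 -0.0143] j6 2.96
over t 32.49 w 0.035 F [-0.8 -0.2 -1.4] p [0.3647 0.2482 0.0184] j6 2.87
False
low t 33.17 w 0.0345 F [-1.2 -0.5  1.6] p [ 0.3656  0.2485 -0.0187] j6 2.87
t 34.17 w 0.0601 F [ 0.5 -0.5  0.3] p [0.3657 0.2486 0.1292] j6 2.87
[(0.79, array([0.3636, 0.253 , 0.0226]))] [(0.71, array([0.424 , 0.2979, 0.0236]))]
```

View pics/c4.png

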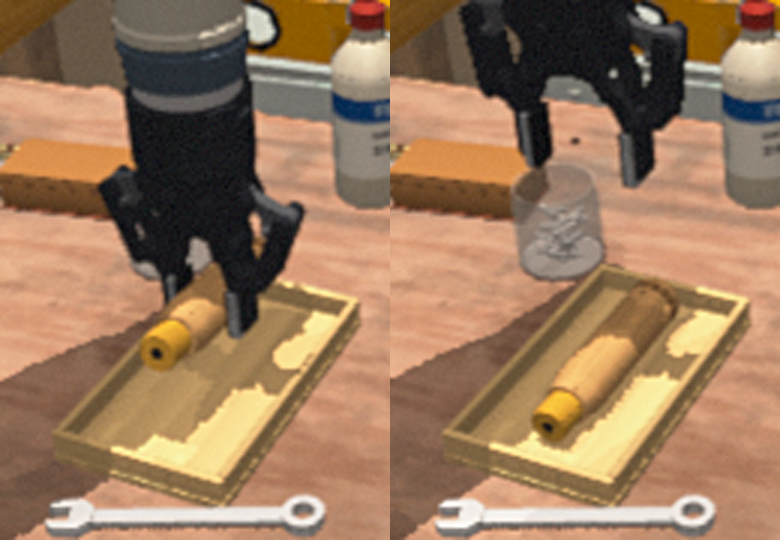

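The finished handle now lies flat and central in the tray (network: `done_mid` at tray centre, z 0.023). Next I'll grasp the standing handle at 45°, roll it over in the air and lay it drawn back on the saddles.

```bash
cat > lay.py <<'E'
from h import *
import sys
H=np.array([.528,.2643,0]); D=.09; yw=np.radians(30); h=np.array([np.cos(yw),np.sin(yw),0]); hp=np.array([-h[1],h[0],0])
zt=(h-up)/2**.5; zf=(j-up)/2**.5
gp=lambda G,Rm: G+Rm[:,2]*(hz+OFF)      # grasp point -> commanded TCP
def plan(sg):
    Rg=R(zt,sg*hp); Rf=R(zf,-sg*n)
    q=[env.ik(gp(G,M),M) for G,M in((H+up*D-.09*zt,Rg),(H+up*D,Rg),(H+up*(D+.2),Rg),(O-j*.038+up*.28,Rf),(O-j*.038+up*.0555,Rf))]
    return Rg,Rf,q
best_=None
for sg in(1,-1):
    Rg,Rf,q=plan(sg)
    print(sg,"handle z ->",(Rf@Rg.T@up).round(2),"-j",(-j).round(2),[None if x is None else np.round(x,2).tolist() for x in q])
E
python3 lay.py
```

```text
1 handle z -> [-0.39 -0.92 -0.  ] -j [-0.39 -0.92 -0.  ] [[0.16, -0.04, -0.92, -0.06, 0.25, -0.26], [0.22, 0.19, -0.92, -0.3, 0.21, -0.22], [0.22, -0.09, -0.55, 0.35, 0.21, -0.22], [-0.54, 0.09, -0.33, 1.29, 0.78, 1.38], [-0.54, 0.34, -0.68, 0.68, 0.78, 1.38]]
-1 handle z -> [-0.39 -0.92 -0.  ] -j [-0.39 -0.92 -0.  ] [[0.16, -0.04, -0.92, -0.06, 0.25, 2.88], [0.22, 0.19, -0.92, -0.3, 0.21, 2.92], [0.22, -0.09, -0.55, 0.35, 0.21, 2.92], [-0.54, 0.09, -0.33, 1.29, 0.78, -1.76], [-0.54, 0.34, -0.68, 0.68, 0.78, -1.76]]
```

```bash
cat >> lay.py <<'E'
Rg,Rf,q=plan(1)
env.set_gripper(.085)
env.movep(gp(H+up*D-.09*zt,Rg),Rg); st("pre")
print(env.move_straight(gp(H+up*D,Rg),.12,stop_force=12)); st("at")
env.set_gripper(0,60); st("grip"); need(.02)
env.move_straight(gp(H+up*(D+.2),Rg),.3); st("lift"); need(.02)
env.movep(gp(O-j*.038+up*.28,Rf),Rf); st("turned"); need(.02)
env.move_straight(gp(O-j*.038+up*.11,Rf),.25); st("low")
s=snap("side","hover"); snap("top","hovert")
print(pt("handle_next","side"),pt("next_mid","side"))
cv2.imwrite("pics/hov.png",cv2.resize(s[150:350,260:460],None,fx=3,fy=3,interpolation=2)[:,:,::-1])
E
python3 lay.py
```

```text
1 handle z -> [-0.39 -0.92 -0.  ] -j [-0.39 -0.92 -0.  ] [[0.16, -0.04, -0.92, -0.06, 0.25, -0.26], [0.22, 0.19, -0.92, -0.3, 0.21, -0.22], [0.22, -0.09, -0.55, 0.35, 0.21, -0.22], [-0.54, 0.09, -0.33, 1.29, 0.78, 1.38], [-0.54, 0.34, -0.68, 0.68, 0.78, 1.38]]
-1 handle z -> [-0.39 -0.92 -0.  ] -j [-0.39 -0.92 -0.  ] [[0.16, -0.04, -0.92, -0.06, 0.25, 2.88], [0.22, 0.19, -0.92, -0.3, 0.21, 2.92], [0.22, -0.09, -0.55, 0.35, 0.21, 2.92], [-0.54, 0.09, -0.33, 1.29, 0.78, -1.76], [-0.54, 0.34, -0.68, 0.68, 0.78, -1.76]]
pre t 37.34 w 0.085 F [-0.6 -0.8  0.2] p [0.5034 0.2501 0.1185] j6 -0.26
False
at t 38.24 w 0.085 F [-0.   0.6 -0.5] p [0.5582 0.2818 0.055 ] j6 -0.22
grip t 38.76 w 0.0344 F [-2.2 -1.5  4.2] p [0.5589 0.2818 0.0556] j6 -0.22
lift t 39.58 w 0.0346 F [ 0.5 -0.3 -1.9] p [0.5574 0.2816 0.2524] j6 -0.22
turned t 41.0 w 0.0343 F [ 0.2 -0.1 -1.6] p [0.4893 0.0726 0.2441] j6 1.38
low t 41.83 w 0.0344 F [-0.3 -0.8 -1.9] p [0.4898 0.0725 0.0756] j6 1.38
[(0.93, array([0.5088, 0.122 , 0.1129]))] [(0.72, array([0.4773, 0.0591, 0.1085])), (0.69, array([ 4.839e-01,  7.310e-02, -4.000e-04]))]
```

View pics/hov.png

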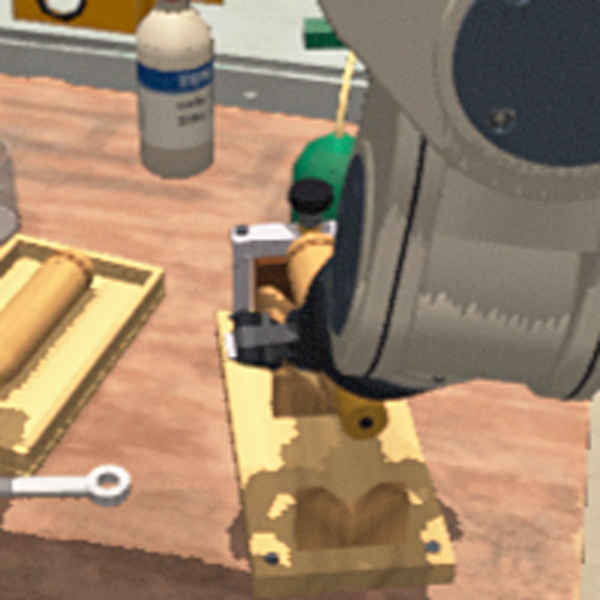

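The handle hangs level over the jig with its ferrule towards the camera at (365,418). The network puts the butt at jig x ≈ +0.05, clear of the bridge at +0.07, and on line. I'll lower it, release, regrip with the tool vertical, and push home.

Run:
```python
from h import *
zf=(j-up)/2**.5; Rf=np.array(env.observe()["orientation"])
gp=lambda G,Rm: G+Rm[:,2]*(hz+OFF)
G=O-j*.038
print(env.move_straight(gp(G+up*.0535,Rf),.1,stop_force=7)); st("laid")
env.set_gripper(.07); st("rel")
env.move_straight(gp(G+up*.0555-zf*.07,Rf),.25)
P=lambda u,z:O+j*u+up*(z-OFF)
Rv=best(P(-.054,.13),[R(-up,n),R(-up,-n)])
env.set_gripper(.085)
env.movep(P(-.054,.12),Rv); snap("side","laid"); print(pt("handle_next","side"),pt("next_mid","side"))
print(env.move_straight(P(-.054,.0415),.15,stop_force=12)); st("down")
env.set_gripper(0,50); st("grip"); need(.015)
print(env.move_straight(P(-.003,.0415),.05,stop_force=10)); st("pushed")
p=np.array(env.observe()["position"]); print("jig u",(p-O)@j)
snap("side","pushed"); print(pt("handle_next","side"),pt("next_mid","side"))
s=cv2.imread("pics/pushed.png"); l=cv2.imread("pics/laid.png")
cv2.imwrite("pics/pl.png",np.hstack([cv2.resize(x[170:350,310:440],None,fx=3,fy=3,interpolation=2) for x in(l,s)]))
```

```text
True
laid t 42.56 w 0.0344 F [ 0.9  0.6 -0.2] p [0.4892 0.0727 0.0226] j6 1.38
rel t 42.99 w 0.0697 F [0.  0.7 0.3] p [0.489  0.0725 0.0228] j6 1.38
[(0.7, array([0.5054, 0.1216, 0.0595]))] [(0.64, array([0.4798, 0.0532, 0.0571])), (0.28, array([0.477 , 0.0444, 0.0552]))]
False
down t 45.29 w 0.0852 F [ 0.7 -0.6 -0.2] p [0.4698 0.0247 0.0108] j6 1.85
grip t 45.83 w 0.0343 F [-6.6  3.3 11.4] p [0.4684 0.0257 0.0111] j6 1.85
True
pushed t 46.08 w 0.0343 F [-0.9 -1.5  6.7] p [0.4683 0.0257 0.0112] j6 1.85
jig u -0.05401218871232417
[] [(0.56, array([0.476 , 0.0544, 0.0575])), (0.49, array([0.3635, 0.2472, 0.0012]))]
```

View pics/pl.png

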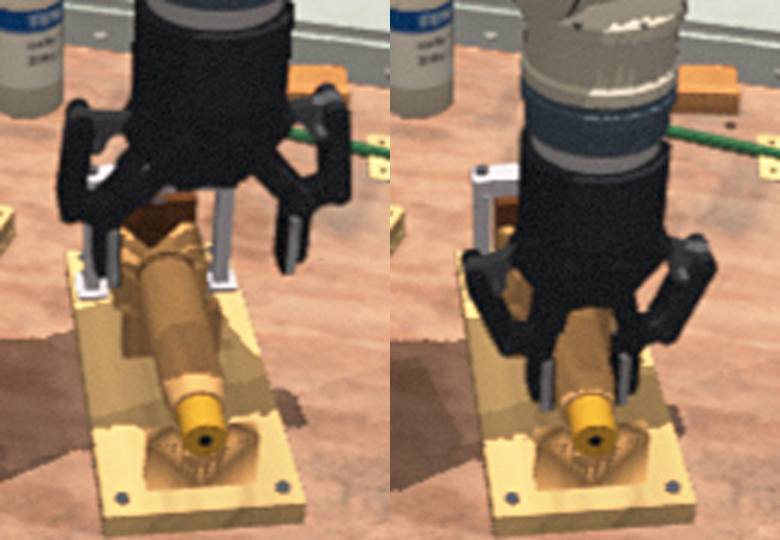

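The handle lies on both saddles, ferrule in the rear V (left crop), and is gripped on its axis (right crop). The push stopped on the settling grip force, so I'll push again with a higher threshold.

Run:
```python
from h import *
P=lambda u,z:O+j*u+up*(z-OFF)
print(env.move_straight(P(-.03,.0422),.06,stop_force=25)); p=np.array(env.observe()["position"]); st("mid",(p-O)@j)
print(env.move_straight(P(-.002,.0418),.05,stop_force=18)); p=np.array(env.observe()["position"]); st("end",(p-O)@j)
env.set_gripper(.07); st("rel")
snap("side","home"); print("side",pt("handle_next","side"),pt("next_mid","side"))
env.move_straight(P(-.02,.12),.25)
snap("side","home2")
for c in("side","top"):
    env.camera(c)
    for nme,u in(("handle_next",.1),("next_mid",.025)): print(c,nme,[(q,((x-O)@j).round(4),((x-O)@n).round(4),x[2]) for q,x in pt(nme,c)])
st()
```

```text
False
mid -0.029380998987110666 t 46.77 w 0.0345 F [-1.4  2.2  1.7] p [0.4789 0.048  0.0112] j6 1.9
True
end -0.006105634521976205 t 47.31 w 0.0347 F [-1.5 -2.5  6.4] p [0.4878 0.0694 0.0111] j6 1.95
rel t 47.75 w 0.0702 F [-0.4  0.2  0.5] p [0.487  0.0701 0.0104] j6 1.95
side [(0.9, array([0.5248, 0.1665, 0.0604]))] [(0.68, array([0.4993, 0.0986, 0.0551]))]
side handle_next [(0.89, np.float64(0.0991), np.float64(0.0026), np.float64(0.0583))]
side next_mid [(0.94, np.float64(0.026), np.float64(0.0023), np.float64(0.0572))]
top handle_next [(0.61, np.float64(0.104), np.float64(0.002), np.float64(0.0561))]
top next_mid [(0.6, np.float64(0.0261), np.float64(0.0033), np.float64(0.062))]
t 48.72 w 0.0702 F [-0.2  0.3  0.3] p [0.4824 0.0566 0.0883] j6 1.92
```

It stopped at 18 N at grip jig x −0.006, and the networks put the butt at 0.099–0.104 (home is 0.100). I'll add a short nudge on the ferrule's end to make sure, then press the punch.

Run:
```python
from h import *
P=lambda u,z:O+j*u+up*(z-OFF)
env.set_gripper(0)
env.move_straight(P(-.078,.10),.25); env.move_straight(P(-.078,.056),.15,stop_force=10); st("beside")
print(env.move_straight(P(-.054,.056),.05,stop_force=9)); p=np.array(env.observe()["position"]); st("nudge",(p-O)@j)
env.move_straight(P(-.078,.06),.2); env.move_straight(P(-.06,.18),.3)
env.move_straight(P(.078,.165),.3); st("over knob")
print(env.move_straight(P(.078,.120),.05,stop_force=30)); st("pressed")
snap("side","press"); env.sleep(.2); st()
env.move_straight(P(.078,.18),.2); env.move_straight(P(0,.25),.4); st("clear")
snap("side","fin")
for nme in("handle_next","next_mid"): print(nme,[(q,((x-O)@j).round(4),((x-O)@n).round(4),x[2]) for q,x in pt(nme,"side")])
print(pt("punch_top","side"),pt("done_mid","side"),proj([O+j*.078+up*.14],"side"))
a1,b=cv2.imread("pics/press.png"),cv2.imread("pics/fin.png")
cv2.imwrite("pics/pf.png",np.hstack([cv2.resize(x[150:350,300:430],None,fx=3,fy=3,interpolation=2) for x in(a1,b)]))
```

```text
beside t 50.22 w 0.0001 F [-0.1  0.7 -0. ] p [0.4605 0.0036 0.0253] j6 1.8
True
nudge -0.06141830527585838 t 50.62 w -0.0002 F [-1.8 -5.8  2. ] p [0.4669 0.0182 0.0255] j6 1.84
over knob t 52.04 w -0.0 F [ 0.1  0.  -0.1] p [0.5201 0.147  0.1324] j6 2.1
True
pressed t 52.77 w 0.0002 F [-3.  -0.9  9.5] p [0.5214 0.1463 0.0967] j6 2.1
t 53.02 w -0.0003 F [-2.1 -0.1  9.5] p [0.5214 0.1463 0.0966] j6 2.1
clear t 53.85 w 0.0001 F [0.6 0.1 0.5] p [0.4904 0.074  0.2189] j6 1.96
handle_next [(0.69, np.float64(0.0789), np.float64(-0.0026), np.float64(0.1057)), (0.68, np.float64(0.0966), np.float64(0.0024), np.float64(0.0596))]
next_mid [(0.62, np.float64(0.0237), np.float64(0.0033), np.float64(0.0572))]
[(0.71, array([0.5223, 0.1497, 0.1457]))] [(0.67, array([0.3642, 0.2504, 0.0222]))] [[363.4164056  212.20162214]]
```

View pics/pf.png

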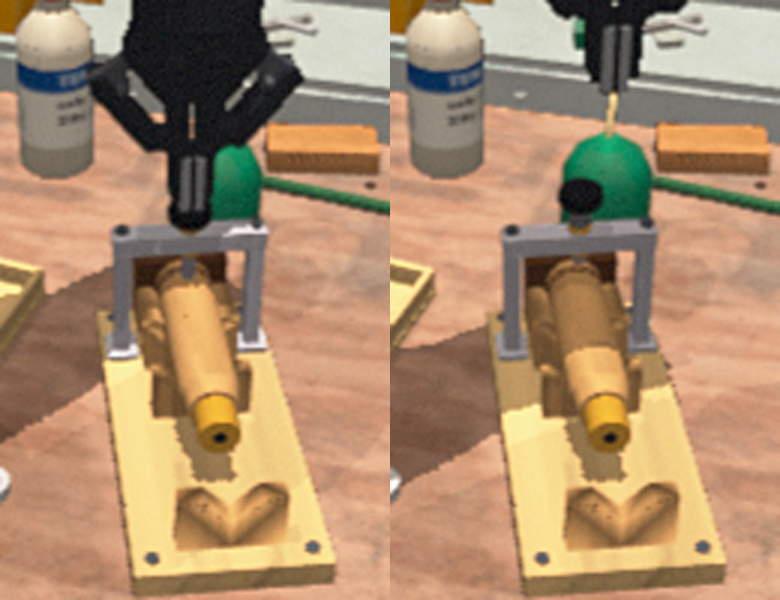

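The left crop shows the punch down on the handle and the right crop shows it up again with the handle home. The nudge touched at jig x −0.0614, which puts the butt at about 0.100. The holding force of 9.5 N is only just above the spring's 9 N, so I'll press once more against the hard stop to be sure.

Run:
```python
from h import *
P=lambda u,z:O+j*u+up*(z-OFF)
env.move_straight(P(.078,.165),.35)
print(env.move_straight(P(.078,.124),.05,stop_force=50)); st("pressed")
env.sleep(.3); st("hold")
env.move_straight(P(.078,.18),.2); env.move_straight(P(-.02,.26),.4); env.sleep(.3); st("clear")
env.hand_in()
```

```text
True
pressed t 55.35 w -0.0 F [-3.7 -0.3  8.2] p [0.5214 0.1463 0.0967] j6 2.1
hold t 55.65 w -0.0001 F [-3.6 -0.9  9.7] p [0.5214 0.1464 0.0966] j6 2.1
clear t 56.83 w 0.0 F [0.8 0.4 0.4] p [0.4826 0.0572 0.2278] j6 1.92
the job is handed in; nothing more can be done
```

The job is handed in at about 57 s of the 67 s allowed. The finished handle lies in the tray, and the next handle lies home in the jig and has been marked; no verdict was reported.

**What I did**
- **Finished handle:** I drew it back and laid it in the tray. The first laying left its ferrule on the tray's end wall, so I regripped it at the middle and laid it flat.
- **Next handle:** I gripped it at 45°, rolled it level in the air and laid it on the saddles. I then regripped it and pushed it against the stop.
- **Punch:** I pressed it twice, and saw it up again in the picture after the first press.

**Last checks**
- **Tray:** the network put the finished handle's middle at about the tray centre, at a height of 22 mm.
- **Home against the stop:** the push stopped at about 18 N, and a nudge on the ferrule end put the butt within about 1 mm of the stop. The network readings gave 97–104 mm along the jig, where home is 100 mm.
- **In line:** the networks placed the handle 2–3 mm to one side, right at the 3 mm limit. I put this down to error in my jig fit, because the saddles hold the handle on line.
- **Punch fully down:** the fingertips reached a height of 127.6 mm, about 12.4 mm of travel. The holding force was 9.5–9.7 N, just above the spring's 9 N at the bottom.
- **Bottle, can and jar:** all three looked upright and in place wherever they showed in the later pictures. I did not measure them at the end.

**What failed or disagreed**
- **Tool length:** the fingertips are about 31 mm short of the reported TCP. The first grasp therefore closed on nothing, and I corrected for it after a touch on the board.
- **Draw-back force:** pulling the finished handle back met 33 N. I think its ferrule tipped against the rear saddle, but I did not confirm that.
- **Second press:** it was stopped early by the force limit (50 N), at the same depth as the first. I took no picture afterwards.

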